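Grease the sanding spindle bearing

TASK

Get the green spindle bearing ready for greasing: pull the red dust cap off the tilted nipple and drop it into the plywood tray, then pick up the blue grease gun and press its coupler squarely down over the nipple until it snaps on and pushes the nipple's sprung steel collar well past half of its travel. Finish while still gripping the gun and holding the collar pressed down against its spring; leave the glue bottle and the varnish jar standing where they are.

Things in the scene. Friction and masses are not known exactly. Their poses are not given: they have to be found in the camera images.
- nipple: brass grease nipple on the front shoulder of the green bearing block; origin at its root, on its axis. z runs out along its axis, 25 degrees from vertical (leaning to the robot when the block is not turned; it may be turned up to 23 degrees either way); y is level, along the bearing's 24 mm shaft, which lies 42 mm below the root. Greased stem, 14 mm diameter, 46 mm long
- nipple_tip (a point): tip of the nipple, 46 mm above its root, same axes; the last 6 mm taper to 8 mm diameter. 22 mm below the tip three sprung steel balls stand out to 10.3 mm from the axis; pushing the coupler's lip over them takes some 4 to 8 N, and it has snapped on when the mouth is about 17 mm above the root
- collar (a joint): how far the sprung steel collar round the nipple is pressed down along the axis, m: 0 free, 0.012 at its stop. Ring 32 mm outside diameter, top 18 mm above the root when free; the coupler's mouth pushes it (mouth height above root = 18 mm minus this value). Spring: 3.6 N at first, 0.9 N more per mm (14.4 N at the stop)
- cap_center (a point): red plastic dust cap, cylinder 24 mm diameter, 34 mm long, 20 g; the point is its centre, z along its axis, up (open end at -z). At the start it sits loosely over the nipple's tip (bore 16 mm diameter, 16 mm deep), open end 30 mm above the root, its axis roughly the nipple's; it pulls off along the axis
- cap: the red dust cap as a whole; origin at the centre of its open end, 17 mm from cap_center, z along its axis
- tray: fixed open plywood tray, 120 x 100 mm outside (its x and y), 45 mm high, walls 5 mm; origin at the centre of its underside, on the work surface. It and the gun may change sides
- gun_grip (a point): push grease gun, 175 to 350 g, 114 mm high, standing on its coupler; the point is on its axis 78 mm above the mouth, z up the axis, x and y square to the flats. Blue square barrel 26 x 26 mm from 52 to 108 mm above the mouth, brass end above; below it the steel coupler, 36 mm diameter, 52 mm high: its top is a shoulder that fingertips can push on
- gun_mouth (a point): the open lower end of the gun's coupler, on its axis, 78 mm below gun_grip; z up along the gun's axis away from the nipple. A lip 4 mm high with a 17 mm hole, above it a hollow 25 mm in diameter, 48 mm deep from the mouth
- gun: the grease gun as a whole; origin at the centre of its mouth (underside), z along its axis
- glue: white glue bottle, yellow cap, 48 mm diameter, 130 mm high, standing behind the bearing block; origin at the centre of its underside; a bystander
- varnish: amber varnish jar, black cap, 64 mm diameter, 90 mm high, standing behind the bearing block; origin at the centre of its underside; a bystander
There are look-alikes about, which are no part of the job. Of the things that look like the gun, the middle-sized one is meant.

How it is judged:
By the outcome, as a careful person would: the job done as asked, in the order asked, and still so for the second after the job is handed in, while the arm keeps its last pose, push and grip.
It also fails if it takes over 54 s, if anything falls off the work surface, if the arm or the gripper's body presses on something with over 40 N, if the wrist force passes 120 N, or if a joint passes its speed limit or range.

ROBOT

A 6-joint arm with a two-finger parallel gripper is mounted at the origin on the work surface. World frame = base frame: x ahead of the robot, y to its left, z up, the work surface at z = 0. Lengths are in m, angles in rad, forces in N, time in s.
With the tool pointing down it reaches from about 0.325 to 0.875 m from the base axis. Payload 4.4 kg.
Tool frame: the origin (TCP) lies at the very end of the fingers, on their centre line; the grasp point (between the pads) lies 19 mm behind it (bot.tcp_to_grasp is the distance from the TCP to the grasp point, in m); z points along the fingers, y is the line along which they close (so a half turn about z gives the same grasp; the last joint's range is limited). The gripper opens to 85 mm and grips with 20 to 120 N. Pads are 22 mm wide; open, the fingers measure 114 mm over their backs; the gripper's body (76 mm by 85 mm) begins 54 mm behind the grasp point. The pads swing forward as they close: fully open they stand 13 mm farther back than shut.
Start: joints at [1.143, 0.207, 1.542, -0, 1.393, -0.15], TCP at [0.158, 0.553, 0.231] pointing down, gripper open.
Joint ranges: [-2.73, 2.73], [-0.86, 2.22], [0.23, 2.46], [-1.11, 4.25], [0.08, 2.63], [-2.82, 2.82]. Speed limits (rad/s): [2.79, 2.79, 3.14, 3.14, 3.14, 3.14].

INTERFACE

Orientations are given as a rotation vector (axis times angle).
In Python, from station import bot gives the robot as it stands. The module is installed in compiled form; this text tells all that it offers.
- The arm moves only by the tool jog_arm, never from a script. Its argument "commands" is a list of rows, each a list of 7 numbers: the turn, a rotation vector about the tool's x, y, z normalised to -1 to 1, where 1 is 30 degrees, then the shift along the tool's x, y, z normalised to -1 to 1, where 1 is 0.5 m, then the gripper command: -1 is fully open, 1 is shut, values between are in proportion. A call has exactly 5 rows; each row is the pose to reach, as a shift and turn from the pose commanded when the call began, along the tool's axes at that moment; what a row does not reach only later rows make up. A row lasts 1/8 s, in which the tool goes at most 62.5 mm and 10.7 degrees, less where a joint would pass 70% of its speed; a pose out of reach is approached as far as the arm can. A call with a number of a shift or a turn outside -1 to 1 is refused whole. A call with a gripper value outside its range is refused whole. The fingers move at their own pace and stop on an object; the grip force is fixed at half the most. Time passes only in rows, so rows that repeat a pose let the fingers close, or fill a call up. It gives the time, the measured TCP pose, the force, the opening and the grip force at its end, in the units of the state.
- bot.read_state(): the state, without advancing time (a new reading comes with each control period).
- bot.capture(name): name is "scene" or "top" or "wrist"; returns the picture (420x560x3 uint8, red, green, blue); there is no depth.
- bot.get_calibration(name): a dict with "fov_y" (degrees; the focal length in pixels is half the picture's height over the tangent of half this angle, whatever the lens; pixels are square), "cx", "cy" (the principal point, pixels), "rvec" (rotation vector, rad) and "tvec" (3), from world to camera coordinates, as OpenCV has them. Camera axes: x right, y down, z forward; pixel columns grow to the right and rows downward; lengths in m; the calibration is good to about 2 mm. A picture is of the moment at which its call begins: read the wrist's pose just before it. get_calibration takes no time and is no camera call; for the wrist camera it gives the pose at the moment of the call.
- bot.finish_job(): hands the job in; it is judged then, once.
The state is a dict: "time": time; "joints": joint angles; "qd": joint speeds; "effort": joint torques, N m; "tcp_pos": TCP position; "tcp_rot": TCP orientation; "ft_force": force on the tool from outside, world axes, zero at the start; "moment": the same for the moment, N m; "opening": finger opening in m; "grip_force": force on a finger pad.
Only numpy, scipy, OpenCV 4.12 (cv2) and the standard library are available. Lean on these libraries where they do the work, as an engineer would, in place of code of your own. Each camera call takes 0.05 s, during which the arm holds its last target. There are 200 camera calls.

## Working session

There is one attempt and no reset: what is moved stays moved. The work goes in short steps, Python scripts to look and compute and a tool call to move; the robot and the scene stay as the last step left them, time stands still between calls to the robot, and variables do not carry over. Pictures are saved under pics/ and viewed, at most 10 in all, crops included, and the job is handed in when it is done.

Besides the shell and the picture viewer there is one more tool, called after ">>>" as name(argument=value, ...) on one line, values as JSON. jog_arm: Moves the arm, as the interface text tells. Its arguments: {"type":"object","properties":{"commands":{"type":"array","items":{"type":"array","items":{"type":"number"}}}},"required":["commands"]}

```bash
mkdir -p pics
python3 - <<'E'
from station import bot
import cv2, numpy as np
for n in ["scene","top"]:
    im=bot.capture(n); np.save(f"pics/{n}0.npy",im); cv2.imwrite(f"pics/{n}0.png",im[:,:,::-1])
    print(n,bot.get_calibration(n))
a=[np.load(f"pics/{n}0.npy") for n in ["scene","top"]]
print(bot.read_state())
E
```

```text
scene {'fov_y': 49.810119083317474, 'cx': 278.78096178554534, 'cy': 207.19139747099854, 'rvec': array([ 1.42735565,  1.9954366 , -0.97645902]), 'tvec': array([ 0.23759585, -0.25963191,  1.47438108])}
top {'fov_y': 47.46415196009813, 'cx': 281.50218533129885, 'cy': 209.2680686494149, 'rvec': array([ 2.12063751, -2.17284468,  0.18458349]), 'tvec': array([-0.04704572,  0.60528103,  1.06398325])}
{'time': 0.1, 'joints': array([ 1.14246729e+00,  2.07348233e-01,  1.54283921e+00,  1.72224087e-06,
        1.39350557e+00, -1.50489369e-01]), 'qd': array([ 0.00071528, -0.00210685, -0.0021658 , -0.00038872, -0.00072767,
        0.00113366]), 'effort': array([ 7.80390621e-06, -3.84090757e+01, -2.92551345e+01, -2.83641666e-04,
        4.78200149e-03,  6.59952477e-06]), 'tcp_pos': array([0.15742221, 0.55230681, 0.23022091]), 'tcp_rot': array([-0.43494416, -3.11073012,  0.00316067]), 'ft_force': array([ 0.67769606,  0.62905402, -0.09202997]), 'moment': array([0.0220525 , 0.04009964, 0.02997657]), 'grip_force': 0.0, 'opening': 0.0852531395511587}
```

View pics/scene0.png

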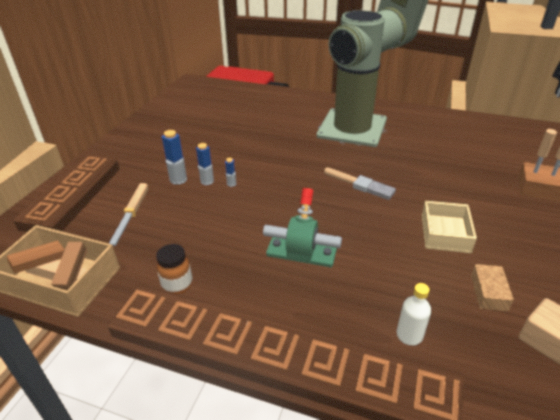

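View pics/top0.png

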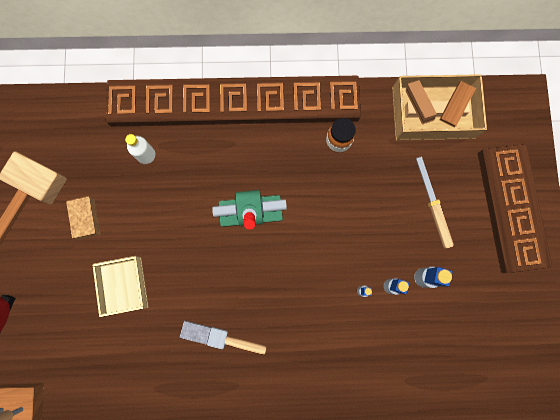

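The scene view shows the bearing at (303,235) with its red cap at (307,197). The three guns are at (175,157), (205,163) and (231,172), so the middle-sized one is at (205,163), and the pale tray is at (448,226). In the top view the cap is at (249,221), the middle gun at (397,287), the tray at (120,286), the glue at (140,150) and the varnish at (341,135).

```bash
cat > h.py <<'E'
import numpy as np, cv2
from scipy.spatial.transform import Rotation as R
def cam(c):
    f=210/np.tan(np.radians(c['fov_y'])/2)
    K=np.array([[f,0,c['cx']],[0,f,c['cy']],[0,0,1]])
    return K,R.from_rotvec(c['rvec']).as_matrix(),np.asarray(c['tvec'])
def ray(c,px):
    K,Rm,t=cam(c); d=Rm.T@np.linalg.solve(K,[px[0],px[1],1.]); return -Rm.T@t,d/np.linalg.norm(d)
def plane(c,px,z):
    o,d=ray(c,px); return o+d*(z-o[2])/d[2]
def tri(obs):
    A=np.zeros((3,3));b=np.zeros(3);L=[]
    for c,px in obs:
        o,d=ray(c,px);P=np.eye(3)-np.outer(d,d);A+=P;b+=P@o;L.append((o,P))
    x=np.linalg.solve(A,b); return x,[np.linalg.norm(P@(x-o))*1e3 for o,P in L]
def proj(c,X):
    K,Rm,t=cam(c);p=K@(Rm@np.asarray(X)+t);return p[:2]/p[2]
def blobs(im,lo,hi,roi=None,amin=15):
    hsv=cv2.cvtColor(im,cv2.COLOR_RGB2HSV);m=cv2.inRange(hsv,np.array(lo),np.array(hi))
    if roi: z=np.zeros_like(m);x0,y0,x1,y1=roi;z[y0:y1,x0:x1]=m[y0:y1,x0:x1];m=z
    n,l,s,c=cv2.connectedComponentsWithStats(m)
    return m,[(s[i,4],c[i].round(1),s[i,:4]) for i in range(1,n) if s[i,4]>=amin]
def jog(st,P,Rm=None,base=None):
    """target TCP pose -> normalised shift/turn from base pose (pos,rotmat)"""
    p0,R0=base if base else (st['tcp_pos'],R.from_rotvec(st['tcp_rot']).as_matrix())
    s=R0.T@(np.asarray(P)-p0)/0.5
    w=R.from_matrix(R0.T@Rm).as_rotvec()/np.radians(30) if Rm is not None else np.zeros(3)
    return np.r_[w,s].round(4)
E
python3 - <<'E'
from h import *
from station import bot
S,T=[np.load(f"pics/{n}0.npy") for n in ["scene","top"]]
cs,ct=bot.get_calibration("scene"),bot.get_calibration("top")
print('origin',proj(ct,[.5,0,0]),proj(cs,[.5,0,0]))
for nm,im,roi in [("S",S,(255,170,350,275)),("T",T,(200,180,300,240))]:
    hsv=cv2.cvtColor(im,cv2.COLOR_RGB2HSV)
    for k,lo,hi in [("red",(0,150,90),(8,255,255)),("green",(50,60,30),(95,255,255)),("grey",(90,5,110),(130,70,255))]:
        m,b=blobs(im,lo,hi,roi); print(nm,k,b)
for nm,im,roi in [("S",S,(150,120,250,200)),("T",T,(345,255,465,305))]:
    for k,lo,hi in [("blue",(100,140,40),(125,255,255)),("gold",(15,100,120),(28,255,255))]:
        m,b=blobs(im,lo,hi,roi,8); print(nm,k,b)
for nm,im,roi in [("S",S,(410,190,490,260)),("T",T,(80,245,160,325))]:
    m,b=blobs(im,(15,20,140),(35,160,255),roi,50);print(nm,"tray",b)
    c=max(cv2.findContours(m,0,2)[0],key=cv2.contourArea);print(cv2.boxPoints(cv2.minAreaRect(c)).round(1).tolist())
    if nm=="T": print([plane(ct,p,.045).round(3).tolist() for p in cv2.boxPoints(cv2.minAreaRect(c))])
a=cv2.resize(S[180:270,255:355],None,fx=5,fy=5,interpolation=2);b=cv2.resize(T[185:235,205:295],None,fx=4,fy=4,interpolation=2)
o=np.zeros((600,500+0,3),np.uint8);o[:450,:500]=a; 
o=np.zeros((450,800,3),np.uint8);o[:,:400]=cv2.resize(S[180:270,265:345],None,fx=5,fy=5,interpolation=2);o[:250,400:]=cv2.resize(T[185:235,210:290],None,fx=5,fy=5,interpolation=2)
o[250:450,400:600]=cv2.resize(S[135:185,185:235],(200,200));o[250:450,600:]=cv2.resize(T[270:310,375:415],(200,200))
cv2.imwrite("pics/crop1.png",o[:,:,::-1])
E
```

```text
origin [256.51764078 255.92809695] [308.77157879 221.4891373 ]
S red [(np.int32(220), array([306.5, 195.6]), array([300, 187,  14,  18], dtype=int32))]
S green [(np.int32(1710), array([301.2, 243.9]), array([267, 216,  69,  50], dtype=int32))]
S grey [(np.int32(122), array([275. , 230.6]), array([265, 226,  21,  10], dtype=int32)), (np.int32(151), array([327.1, 239.2]), array([314, 234,  26,  12], dtype=int32))]
T red [(np.int32(174), array([249. , 220.8]), array([244, 212,  11,  18], dtype=int32))]
T green [(np.int32(1022), array([249.6, 209.8]), array([220, 190,  63,  37], dtype=int32)), (np.int32(86), array([270.5, 197.9]), array([262, 195,  18,   7], dtype=int32)), (np.int32(79), array([226.5, 202.4]), array([219, 200,  16,   6], dtype=int32))]
T grey [(np.int32(229), array([273.9, 205.2]), array([262, 200,  24,  12], dtype=int32)), (np.int32(226), array([224.1, 210.3]), array([213, 204,  24,  13], dtype=int32)), (np.int32(48), array([248.9, 212. ]), array([242, 209,  14,  10], dtype=int32))]
S blue [(np.int32(296), array([172.5, 148.4]), array([163, 136,  18,  25], dtype=int32))
[... 776 characters left out ...]
ray([402.7, 286.2]), array([398, 282,  11,  10], dtype=int32)), (np.int32(35), array([367.8, 291.2]), array([365, 288,   7,   7], dtype=int32))]
S tray [(np.int32(2421), array([448.4, 226.2]), array([422, 200,  55,  53], dtype=int32))]
[[418.79998779296875, 247.6999969482422], [423.3999938964844, 199.0], [479.29998779296875, 204.39999389648438], [474.70001220703125, 253.0]]
T tray [(np.int32(2362), array([119.4, 285.3]), array([ 92, 256,  55,  61], dtype=int32))]
[[90.30000305175781, 262.29998779296875], [140.0, 254.60000610351562], [148.39999389648438, 309.0], [98.69999694824219, 316.70001220703125]]
[[0.492, 0.377, 0.045], [0.507, 0.265, 0.045], [0.384, 0.244, 0.045], [0.37, 0.354, 0.045]]
```

View pics/crop1.png

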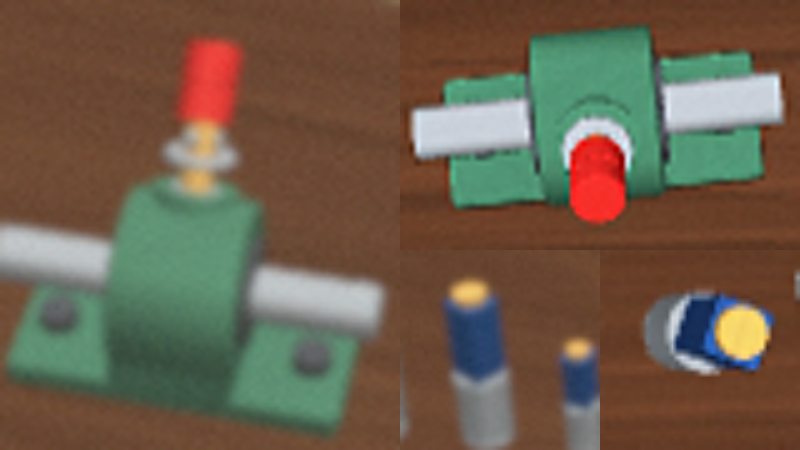

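The crops show the cap on its nipple with the collar below it, the level shaft turned a few degrees, and the middle gun's square barrel with its brass end at top-view pixel (402.7,286.2).

Run:
```python
from h import *
from station import bot
cs,ct=bot.get_calibration("scene"),bot.get_calibration("top")
st=bot.read_state()
cap,e=tri([(cs,(306.5,195.6)),(ct,(249,220.8))]);print('cap',cap,e)
l=plane(ct,(224.1,210.3),.06);r=plane(ct,(273.9,205.2),.06);d=l-r;yaw=np.arctan2(-d[0],d[1]);print('yaw',np.degrees(yaw),(l+r)/2)
l,_=tri([(cs,(327.1,239.2)),(ct,(224.1,210.3))]);r,_=tri([(cs,(275,230.6)),(ct,(273.9,205.2))]);print(l,r,_)
a=R.from_euler('z',yaw).apply([-np.sin(np.radians(25)),0,np.cos(np.radians(25))]);print('axis',a,'root',cap-.047*a)
g,e=tri([(cs,(201.7,144.6)),(ct,(402.7,286.2))]);print('guntop',g,e,plane(ct,(402.7,286.2),.114))
tr=plane(ct,(119.4,285.3),.03);print('tray',tr)
y=R.from_euler('z',yaw).apply([0,1,0])
R0=R.from_rotvec(st['tcp_rot']).as_matrix();print(R0.round(3))
z=-a
for s in (1,-1):
    Y=s*y;Rm=np.c_[np.cross(Y,z),Y,z]
    for h in (.10,.033):
        print(s,h,jog(st,cap+(h-.047)*a,Rm),cap+(h-.047)*a)
c=bot.get_calibration("wrist");o,d=ray(c,(280,210));print('wristcam',R0.T@(o-st['tcp_pos']),R0.T@d,c['fov_y'])
```

```text
cap [0.56756753 0.01030418 0.12965679] [np.float64(0.35382499323607886), np.float64(0.35382499323610717)]
yaw 4.601448618774008 [0.60731857 0.01304803 0.06      ]
[0.60411378 0.07055571 0.05209888] [ 0.61350099 -0.04522877  0.05247037] [np.float64(1.0024376882504953), np.float64(1.00243768825045)]
axis [-0.4212561  -0.03390418  0.90630779] root [0.58736656 0.01189768 0.08706033]
guntop [ 0.42092617 -0.31577717  0.11426063] [np.float64(0.14387843304895753), np.float64(0.14387843304906733)] [ 0.42086986 -0.31570818  0.114     ]
tray [0.4386666  0.31472432 0.03      ]
[[-0.962  0.274 -0.001]
 [ 0.274  0.962 -0.002]
 [ 0.    -0.002 -1.   ]]
1 0.1 [-0.153  -0.8257 -0.6723 -1.0442 -0.8329  0.1065] [0.54524095 0.00850726 0.17769111]
1 0.033 [-0.153  -0.8257 -0.6723 -1.0973 -0.8128  0.2278] [0.57346511 0.01077884 0.11696848]
-1 0.1 [-1.1552  0.214   5.2022 -1.0442 -0.8329  0.1065] [0.54524095 0.00850726 0.17769111]
-1 0.033 [-1.1552  0.214   5.2022 -1.0973 -0.8128  0.2278] [0.57346511 0.01077884 0.11696848]
wristcam [ 0.07313812 -0.00052517 -0.14170297] [-0.30399875 -0.01456886  0.95256102] 63.328476912403616
```

>>> jog_arm(commands=[[-0.15, -0.82, -0.67, -0.98, -0.81, 0.0, -1], [-0.15, -0.82, -0.67, -0.98, -0.81, 0.0, -1], [-0.15, -0.82, -0.67, -0.98, -0.81, 0.0, -1], [-0.15, -0.82, -0.67, -0.98, -0.81, 0.0, -1], [-0.15, -0.82, -0.67, -0.98, -0.81, 0.0, -1]])

```text
time: 0.72
tcp_pos: [0.3344, 0.294, 0.2307]
tcp_rot: [-0.11, 2.705, 0.025]
ft_force: [1.5, -0.2, 0.2]
opening: 0.0854
grip_force: 0.0
```

```bash
cat > tgt.py <<'E'
from h import *
from station import bot
yaw=np.radians(4.6);root=np.array([0.58737,0.0119,0.08706])
a=R.from_euler('z',yaw).apply([-np.sin(np.radians(25)),0,np.cos(np.radians(25))])
y=R.from_euler('z',yaw).apply([0,1,0])
RN=np.c_[np.cross(y,-a),y,-a]
E
python3 - <<'E'
from tgt import *
st=bot.read_state();print(st['time'],st['tcp_pos'],st['joints'].round(2))
print(jog(st,root+.13*a,RN))
E
```

```text
0.725 [0.33440365 0.29399125 0.23070899] [ 0.7  -0.29  2.08 -0.29  1.01 -0.84]
[ 0.0021 -0.004   0.0017 -0.2945 -0.6034  0.1931]
```

>>> jog_arm(commands=[[0, 0, 0, -0.295, -0.603, 0.193, -1], [0, 0, 0, -0.295, -0.603, 0.193, -1], [0, 0, 0, -0.295, -0.603, 0.193, -1], [0, 0, 0, -0.295, -0.603, 0.193, -1], [0, 0, 0, -0.295, -0.603, 0.193, -1]])

```text
time: 1.35
tcp_pos: [0.5121, 0.0367, 0.208]
tcp_rot: [-0.105, 2.705, 0.025]
ft_force: [1.2, 0.6, 0.3]
opening: 0.0855
grip_force: 0.0
```

>>> jog_arm(commands=[[0, 0, 0, -0.01, -0.04, 0.01, -1], [0, 0, 0, -0.01, -0.04, 0.01, -1], [0, 0, 0, -0.01, -0.04, 0.01, -1], [0, 0, 0, -0.01, -0.04, 0.01, -1], [0, 0, 0, -0.01, -0.04, 0.01, -1]])

```text
time: 1.98
tcp_pos: [0.5195, 0.0205, 0.2058]
tcp_rot: [-0.109, 2.705, 0.026]
ft_force: [0.2, -0.4, 0.3]
opening: 0.0855
grip_force: 0.0
```

Run:
```python
from tgt import *
st=bot.read_state();print(st['time'],st['tcp_pos'],st['joints'].round(2))
print(jog(st,root+.13*a,RN))
c=bot.get_calibration("wrist");im=bot.capture("wrist");np.save("pics/w1.npy",im);np.save("pics/w1c.npy",c,allow_pickle=True)
cv2.imwrite("pics/w1.png",im[:,:,::-1])
for h in (30,64,0,18): print(h,proj(c,root+a*h/1e3).round(1))
m,b=blobs(im,(0,150,90),(8,255,255));print(b)
```

```text
1.975 [0.51945657 0.02049454 0.20584723] [-0.2  -0.16  2.03  0.16  0.85 -1.93]
[ 0.0022 -0.0036 -0.0001 -0.0211 -0.028   0.0119]
30 [267.1 216.3]
64 [264.6 232.5]
0 [268.9 205.1]
18 [267.9 211.5]
[(np.int32(992), array([265.2, 226.5]), array([248, 208,  34,  37], dtype=int32))]
```

View pics/w1.png

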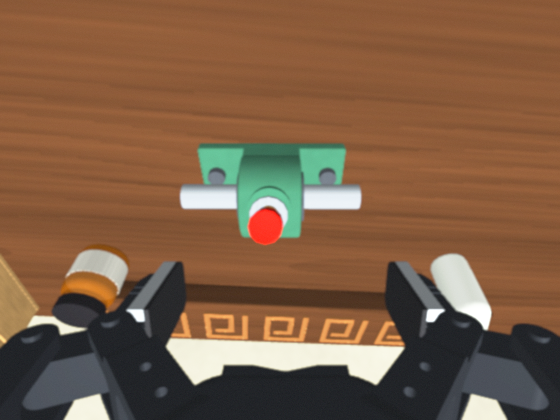

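The wrist view shows the cap's top face at about (265,229), the shaft level along row 197, and the collar just behind the cap. I'll triangulate the cap's top face from the three views.

Run:
```python
from tgt import *
cs,ct=bot.get_calibration("scene"),bot.get_calibration("top");cw=np.load("pics/w1c.npy",allow_pickle=True).item()
im=np.load("pics/w1.npy");hsv=cv2.cvtColor(im,cv2.COLOR_RGB2HSV)
m,b=blobs(im,(0,150,90),(8,255,255));c=max(cv2.findContours(m,0,2)[0],key=cv2.contourArea)
print('V profile',hsv[205:247,265,2])
m2,b2=blobs(im,(90,5,110),(130,70,255),(170,180,370,215));print(b2)
m3,b3=blobs(im,(0,170,225),(6,255,255),(240,200,290,250),5);print(b3)
tp=root+.064*a;print('pred',[proj(k,tp).round(1) for k in (cs,ct,cw)])
for wp in ((265,228.5),(265.2,229.5)):
    x,e=tri([(cs,(308,189)),(ct,(249.3,224.6)),(cw,wp)]);print('top face',x,np.round(e,2),'root',x-.064*a, 'axes', RN.T@(x-tp))
x,e=tri([(cs,(308,189)),(ct,(249.3,224.6))]);print(x,e)
```

```text
V profile [217 171 137 148 219 255 255 255 255 255 255 255 255 255 255 255 255 255
 255 255 255 255 255 255 255 255 255 255 255 255 255 255 255 255 255 255
 255 255 255 245 173 141]
[(np.int32(1328), array([209.1, 195.4]), array([181, 180,  56,  29], dtype=int32)), (np.int32(1407), array([330.4, 196.2]), array([302, 180,  59,  35], dtype=int32)), (np.int32(341), array([268.6, 204.7]), array([250, 197,  37,  18], dtype=int32))]
[(np.int32(917), array([265. , 226.8]), array([249, 210,  33,  35], dtype=int32))]
pred [array([307.2, 187.9]), array([248.8, 223.2]), array([264.6, 232.5])]
top face [0.55863358 0.0099138  0.14174202] [1.29 1.3  0.92] root [0.58559402 0.01208299 0.08373832] axes [0.0029949  0.00032483 0.00226852]
top face [0.55885578 0.0099954  0.14212043] [1.36 1.54 1.15] root [0.58581623 0.01216459 0.08411674] axes [0.00262831 0.00038835 0.00202193]
[0.55782433 0.00984211 0.14035805] [np.float64(0.9860120221900432), np.float64(0.9860120221900516)]
```

```bash
sed -i 's/root=.*/root=np.array([0.5860,0.0121,0.0845])/' tgt.py
python3 - <<'E'
from tgt import *
st=bot.read_state()
for h in (.09,.034): print(jog(st,root+h*a,RN))
E
```

```text
[ 0.002  -0.0033 -0.0004 -0.0164 -0.0272  0.0954]
[ 0.002  -0.0033 -0.0004 -0.0165 -0.0273  0.2074]
```

>>> jog_arm(commands=[[0, 0, 0, -0.016, -0.027, 0.05, -1], [0, 0, 0, -0.016, -0.027, 0.1, -1], [0, 0, 0, -0.016, -0.027, 0.15, -1], [0, 0, 0, -0.016, -0.027, 0.207, -1], [0, 0, 0, -0.016, -0.027, 0.207, -1]])

```text
time: 2.65
tcp_pos: [0.57, 0.0109, 0.1127]
tcp_rot: [-0.108, 2.71, 0.027]
ft_force: [-0.2, -1.1, 0.8]
opening: 0.0853
grip_force: 0.0
```

Run:
```python
from tgt import *
st=bot.read_state();print(st['joints'].round(2),st['ft_force'])
print(jog(st,root+.034*a,RN))
c=bot.get_calibration("wrist");im=bot.capture("wrist")
m,b=blobs(im,(0,150,90),(8,255,255));print(b); print('pred top face',proj(c,root+.064*a))
```

```text
[-0.2   0.11  2.    0.2   0.63 -1.98] [-0.19274676 -1.14011854  0.76817675]
[ 0.0041 -0.0134 -0.0026 -0.0053 -0.0002 -0.0033]
[(np.int32(3884), array([285. , 303.6]), array([253, 261,  65,  82], dtype=int32))]
pred top face [285.87642351 313.70771425]
```

>>> jog_arm(commands=[[0, 0, 0, 0, 0, 0, 1], [0, 0, 0, 0, 0, 0, 1], [0, 0, 0, 0, 0, 0, 1], [0, 0, 0, 0, 0, 0, 1], [0, 0, 0, 0, 0, 0, 1]])

```text
time: 3.32
tcp_pos: [0.5718, 0.01, 0.1159]
tcp_rot: [-0.106, 2.705, 0.025]
ft_force: [-2.5, 0.1, 4.5]
opening: 0.0223
grip_force: 58.5
```

>>> jog_arm(commands=[[0, 0, 0, 0, 0, 0, 1], [0, 0, 0, 0, 0, 0, 1], [0, 0, 0, 0, 0, 0, 1], [0, 0, 0, 0, 0, -0.01, 1], [0, 0, 0, 0, 0, -0.02, 1]])

```text
time: 3.95
tcp_pos: [0.5668, 0.0097, 0.124]
tcp_rot: [-0.107, 2.707, 0.025]
ft_force: [0.7, 0.4, -0.5]
opening: 0.0224
grip_force: 58.6
```

>>> jog_arm(commands=[[0, 0, 0, 0, 0, -0.04, 1], [0, 0, 0, 0, 0, -0.08, 1], [0, 0, 0, 0, 0, -0.12, 1], [0, 0, 0, 0, 0, -0.2, 1], [0, 0, 0, 0, 0, -0.2, 1]])

```text
time: 4.58
tcp_pos: [0.5267, 0.0057, 0.2186]
tcp_rot: [-0.106, 2.699, 0.022]
ft_force: [-0.3, -0.3, 0.5]
opening: 0.0218
grip_force: 58.6
```

Run:
```python
from tgt import *
st=bot.read_state();print(st['tcp_pos'],st['joints'].round(2),st['opening'],st['grip_force'])
c=bot.get_calibration("wrist");im=bot.capture("wrist");m,b=blobs(im,(0,150,90),(8,255,255));print(b)
S=bot.capture("scene");T=bot.capture("top");np.save("pics/s2.npy",S);np.save("pics/t2.npy",T)
W=im; 
o=np.zeros((600,800,3),np.uint8);o[:400,:400]=cv2.resize(S[190:240,280:330],(400,400),interpolation=2);o[:400,400:]=cv2.resize(T[190:240,225:275],(400,400),interpolation=2)
o[400:,:266]=cv2.resize(W,(266,200))
cv2.imwrite("pics/c2.png",o[:,:,::-1])
Rv=R.from_euler('z',yaw).as_matrix()@np.c_[[-1,0,0],[0,1,0],[0,0,-1]]
for P in ([.4387,.3147,.12],[.4387,.3147,.068]): print(jog(st,P,Rv))
```

```text
[0.52674265 0.00573901 0.21856787] [-0.23 -0.16  2.01  0.17  0.88 -1.96] 0.02180942594127081 58.64542007972524
[(np.int32(3783), array([285. , 292.9]), array([255, 253,  61,  78], dtype=int32))]
[-0.0028  0.8417 -0.0029  0.1988  0.63    0.1235]
[-0.0028  0.8417 -0.0029  0.2431  0.6301  0.2175]
```

View pics/c2.png

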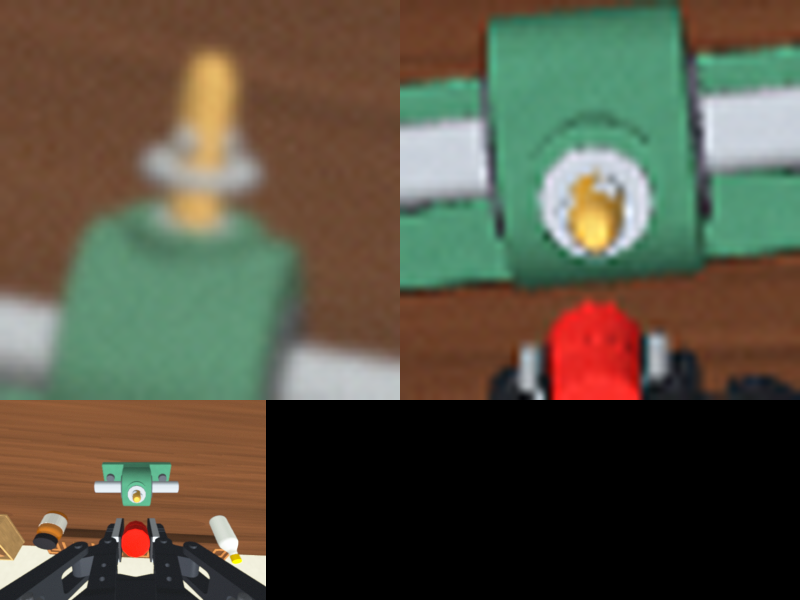

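The cap is in the gripper. The bare nipple shows in the scene view with its tip at about (306.6,196.5) and the collar ring at (305,210.6). In the top view the ring is at (249.2,215.2) and the tip at (249.7,219.8).

>>> jog_arm(commands=[[0, 0.84, 0, 0.2, 0.63, 0.124, 1], [0, 0.84, 0, 0.2, 0.63, 0.124, 1], [0, 0.84, 0, 0.2, 0.63, 0.124, 1], [0, 0.84, 0, 0.2, 0.63, 0.124, 1], [0, 0.84, 0, 0.2, 0.63, 0.124, 1]])

```text
time: 5.35
tcp_pos: [0.441, 0.295, 0.1211]
tcp_rot: [0.123, -3.13, 0.001]
ft_force: [0.4, -1.1, -0.1]
opening: 0.0223
grip_force: 58.7
```

Run:
```python
from tgt import *
st=bot.read_state();print(st['joints'].round(2))
Rv=R.from_euler('z',yaw).as_matrix()@np.c_[[-1,0,0],[0,1,0],[0,0,-1]]
print(jog(st,[.4387,.3147,.068],Rv))
cs,ct=bot.get_calibration("scene"),bot.get_calibration("top")
tip,e=tri([(cs,(306.6,196.8)),(ct,(249.7,219.8))]);print('tip',tip,e)
ring,e=tri([(cs,(305,210.3)),(ct,(249.25,215.25))]);print('ring',ring,e)
print('pred',root+.046*a,root+.018*a); d=tip-ring;print(np.linalg.norm(d),d/np.linalg.norm(d),a)
print([proj(c,root+h*a).round(1) for c in (cs,ct) for h in (.018,.046)])
```

```text
[ 0.42  0.24  1.75  0.    1.16 -1.23]
[-0.     -0.0168 -0.0028  0.0005  0.0396  0.1062]
tip [0.56962881 0.00997782 0.12785166] [np.float64(1.5108990640085702), np.float64(1.5108990640085065)]
ring [0.5834914  0.01167564 0.10163894] [np.float64(1.0285689214807585), np.float64(1.0285689214807876)]
pred [0.56662218 0.0105409  0.12619016] [0.57841737 0.01148992 0.10081354]
0.029701185118682916 [-0.46673508 -0.05716332  0.88254786] [-0.42125696 -0.03389353  0.90630779]
[array([305.1, 209.2]), array([306.5, 196.7]), array([248.9, 217.7]), array([248.8, 221.5])]
```

>>> jog_arm(commands=[[0, 0, 0, 0, 0.04, 0.05, 1], [0, 0, 0, 0, 0.04, 0.106, 1], [0, 0, 0, 0, 0.04, 0.106, 1], [0, 0, 0, 0, 0.04, 0.106, -0.2], [0, 0, 0, 0, 0.04, 0.106, -0.2]])

```text
time: 5.98
tcp_pos: [0.4417, 0.3136, 0.0722]
tcp_rot: [0.123, -3.136, -0.003]
ft_force: [-0.6, 0.8, 1.3]
opening: 0.0513
grip_force: 0.0
```

>>> jog_arm(commands=[[0, 0, 0, 0, 0, 0, -0.2], [0, 0, 0, 0, 0, 0, -0.2], [0, 0, 0, 0, 0, -0.1, -0.2], [0, 0, 0, 0, 0, -0.2, -1], [0, 0, 0, 0, 0, -0.25, -1]])

```text
time: 6.6
tcp_pos: [0.4429, 0.3141, 0.1998]
tcp_rot: [0.124, -3.139, -0.005]
ft_force: [0.2, 0.2, -0.6]
opening: 0.0841
grip_force: 0.0
```

Run:
```python
from tgt import *
st=bot.read_state();print(st['tcp_pos'],st['joints'].round(2),st['opening'])
W=bot.capture("wrist");T=bot.capture("top");S=bot.capture("scene");np.save("pics/t3.npy",T)
print(blobs(T,(0,150,90),(8,255,255),(60,200,300,330))[1],blobs(S,(0,150,90),(8,255,255),(400,180,500,270))[1])
o=np.zeros((420,800,3),np.uint8);o[:,:560]=W;o[:240,560:]=cv2.resize(S[195:265,415:485],(240,240))
cv2.imwrite("pics/c3.png",o[:,:,::-1])
g=np.array([.4209,-.3158])
for P in ([*g,.26],): print(jog(st,P))
```

```text
[0.44285083 0.31414315 0.19983183] [ 0.46  0.17  1.66  0.    1.32 -1.19] 0.0841127368005176
[(np.int32(138), array([121.5, 268.7]), array([116, 262,  12,  16], dtype=int32))] [(np.int32(17), array([445. , 231.2]), array([442, 230,   7,   3], dtype=int32))]
[ 0.      0.      0.      0.143  -1.2521 -0.1245]
```

View pics/c3.png

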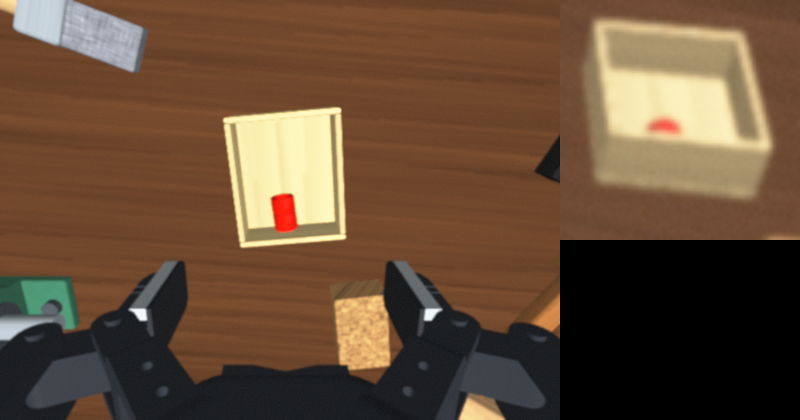

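The cap lies inside the tray, at about (284,212) in the wrist view. On the way to the gun I'll stop over the nipple for close wrist views.

>>> jog_arm(commands=[[0, 0, 0, -0.1, -0.6, -0.06, -1], [0, 0, 0, -0.1, -0.6, -0.06, -1], [0, 0, 0, -0.1, -0.6, -0.06, -1], [0, 0, 0, -0.1, -0.6, -0.06, -1], [0, 0, 0, -0.1, -0.6, -0.06, -1]])

```text
time: 7.38
tcp_pos: [0.5138, 0.0162, 0.2231]
tcp_rot: [0.122, -3.13, -0.002]
ft_force: [0.6, -0.8, 0.4]
opening: 0.0855
grip_force: 0.0
```

>>> jog_arm(commands=[[0, 0, 0, 0, -0.01, 0, -1], [0, 0, 0, 0, -0.01, 0, -1], [0, 0, 0, 0, -0.01, 0, -1], [0, 0, 0, 0, -0.01, 0, -1], [0, 0, 0, 0, -0.01, 0, -1]])

```text
time: 8.0
tcp_pos: [0.5151, 0.0143, 0.2253]
tcp_rot: [0.126, -3.133, -0.001]
ft_force: [-0.6, 0.1, -0.0]
opening: 0.0854
grip_force: 0.0
```

Run:
```python
from tgt import *
st=bot.read_state();print(st['tcp_pos'],st['joints'].round(2),st['qd'].round(3))
c=bot.get_calibration("wrist");W=bot.capture("wrist");np.save("pics/w4.npy",W);np.save("pics/w4c.npy",c,allow_pickle=True)
p=[proj(c,root+h*a) for h in (0,.018,.046)];print(np.round(p,1))
x0,y0=(p[2]-[50,45]).astype(int);print(x0,y0)
T=np.load("pics/t3.npy")
o=np.zeros((600,800,3),np.uint8);o[:,:600]=cv2.resize(W[y0:y0+100,x0:x0+100],(600,600),interpolation=2);o[:200,600:]=cv2.resize(T[190:230,230:270],(200,200),interpolation=2)
cv2.imwrite("pics/c4.png",o[:,:,::-1])
```

```text
[0.51509765 0.01426126 0.22525092] [-0.14  0.09  1.69 -0.    1.37 -1.79] [-0.01   0.    -0.003 -0.001 -0.001 -0.001]
[[276.6 266.8]
 [276.2 267.4]
 [275.3 268.7]]
225 223
```

View pics/c4.png

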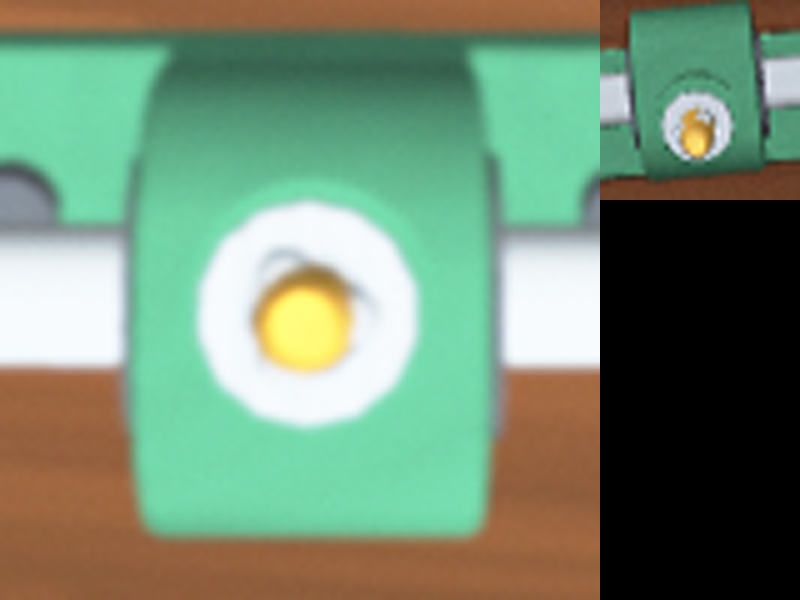

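The wrist view looks almost straight down the nipple: the ring is centred at about (276.3,275.3) and the tip at about (275.9,277.3).

Run:
```python
from tgt import *
cs,ct=bot.get_calibration("scene"),bot.get_calibration("top");cw=np.load("pics/w4c.npy",allow_pickle=True).item();c1=np.load("pics/w1c.npy",allow_pickle=True).item()
W=np.load("pics/w4.npy");h=cv2.cvtColor(W,cv2.COLOR_RGB2HSV)
mk=cv2.inRange(h,np.array((80,0,200)),np.array((140,30,255)));z=np.zeros_like(mk);z[250:300,252:302]=mk[250:300,252:302]
cn=max(cv2.findContours(z,0,2)[0],key=cv2.contourArea);print('ring ell',cv2.minEnclosingCircle(cn),cv2.fitEllipse(cn))
ring_w=(276.3,275.3);tip_w=(275.9,277.2)
for nm,o in (("ring",[(cs,(305,210.3)),(ct,(249.25,215.25)),(cw,ring_w)]),("tip",[(cs,(306.6,196.8)),(ct,(249.7,219.8)),(cw,tip_w)])):
    x,e=tri(o);print(nm,x.round(4),np.round(e,2)); print('   s+t',tri(o[:2])[0].round(4),' t+w',tri(o[1:])[0].round(4),tri(o[1:])[1][0].round(2),' s+w',tri([o[0],o[2]])[0].round(4))
    for c,px in o: print('    ',proj(c,x).round(1),px)
# shaft axis line near bearing and base plate corners per camera
```

```text
ring ell ((275.9028625488281, 274.7920837402344), 18.230388641357422) ((275.7648620605469, 274.82415771484375), (35.0981330871582, 35.730464935302734), 178.227294921875)
ring [0.5842 0.0119 0.1026] [1.04 1.35 0.75]
   s+t [0.5835 0.0117 0.1016]  t+w [0.5833 0.0113 0.1055] 0.8  s+w [0.5847 0.0126 0.1029]
     [304.5 210.2] (305, 210.3)
     [248.7 215. ] (249.25, 215.25)
     [276.1 274.4] (276.3, 275.3)
tip [0.5708 0.0106 0.1294] [1.3  2.38 1.51]
   s+t [0.5696 0.01   0.1279]  t+w [0.5693 0.0098 0.1345] 1.63  s+w [0.5719 0.0118 0.1299]
     [306.  196.6] (306.6, 196.8)
     [248.7 219.4] (249.7, 219.8)
     [274.9 275.5] (275.9, 277.2)
```

>>> jog_arm(commands=[[0, 0, 0, 0.24, -0.643, -0.03, -1], [0, 0, 0, 0.24, -0.643, -0.03, -1], [0, 0, 0, 0.24, -0.643, -0.03, -1], [0, 0, 0, 0.24, -0.643, -0.03, -1], [0, 0, 0, 0.24, -0.643, -0.03, -1]])

```text
time: 8.68
tcp_pos: [0.4291, -0.2885, 0.2397]
tcp_rot: [0.125, -3.134, -0.0]
ft_force: [0.1, -0.5, 0.8]
opening: 0.0855
grip_force: 0.0
```

>>> jog_arm(commands=[[0, 0, 0, 0.015, -0.05, 0, -1], [0, 0, 0, 0.015, -0.05, 0, -1], [0, 0, 0, 0.015, -0.05, 0, -1], [0, 0, 0, 0.015, -0.05, 0, -1], [0, 0, 0, 0.015, -0.05, 0, -1]])

```text
time: 9.3
tcp_pos: [0.4245, -0.3114, 0.2393]
tcp_rot: [0.126, -3.133, -0.001]
ft_force: [-0.6, -0.1, -0.3]
opening: 0.0856
grip_force: 0.0
```

```bash
sed -i 's/root=.*/root=np.array([0.5910,0.0123,0.0870])/' tgt.py
python3 - <<'E'
from tgt import *
st=bot.read_state();print(st['tcp_pos'],st['joints'].round(2),st['qd'].round(3))
c=bot.get_calibration("wrist");W=bot.capture("wrist");np.save("pics/w5.npy",W);np.save("pics/w5c.npy",c,allow_pickle=True)
g=np.array([.4209,-.3158]);print([proj(c,[*g,z]).round(1) for z in (.114,.108,.052,0)])
for k,lo,hi in [("blue",(100,140,40),(125,255,255)),("gold",(15,100,120),(28,255,255))]: print(k,blobs(W,lo,hi)[1])
cv2.imwrite("pics/w5.png",W[:,:,::-1])
E
```

```text
[ 0.42447293 -0.31141391  0.2393177 ] [-0.8   0.1   1.65 -0.    1.4  -2.45] [-0.004  0.001 -0.002 -0.001  0.001  0.001]
[array([280.2, 192.1]), array([280.3, 190.3]), array([281. , 176.5]), array([281.5, 167.1])]
blue [(np.int32(429), array([281.5, 176. ]), array([261, 162,  39,  37], dtype=int32)), (np.int32(208), array([349.6, 170.4]), array([342, 163,  25,  23], dtype=int32)), (np.int32(1604), array([189.4, 196.3]), array([154, 173,  62,  67], dtype=int32))]
gold [(np.int32(16), array([352.6, 173. ]), array([349, 170,   9,   9], dtype=int32)), (np.int32(34), array([280.7, 180.4]), array([269, 178,  23,   8], dtype=int32)), (np.int32(223), array([  3.8, 224.8]), array([  0, 197,  11,  45], dtype=int32)), (np.int32(124), array([179.9, 207.1]), array([159, 199,  31,  27], dtype=int32)), (np.int32(19), array([274.1, 203.5]), array([270, 201,   9,   5], dtype=int32)), (np.int32(22), array([149.6, 212.2]), array([148, 208,   5,  10], dtype=int32)), (np.int32(213), array([162.1, 242.3]), array([143, 229,  33,  32], dtype=int32)), (np.int32(342), array([ 15.8, 281.8]), array([  0, 253,  27,  48], dtype=int32)), (np.int32(117), array([  2.2, 276.7]), array([  0, 260,   8,  27], dtype=int32)), (np.int32(115), array([184.6, 314. ]), array([177, 306,  14,  17], dtype=int32)), (np.int32(21), array([480., 309.]), array([470, 309,  21,   1], dtype=int32)), (np.int32(160), array([ 11.4, 318.7]), array([  0, 311,  20,  21], dtype=int32)), (np.int32(71), array([ 29. , 317.3]), array([ 25, 311,   9,  14], dtype=int32)), (np.int32(16), array([  4.5, 338.4]), array([  2, 337,   6,   4], dtype=int32)), (np.int32(205), array([ 98.4, 413.3]), array([ 88, 405,  20,  15], dtype=int32))]
```

View pics/w5.png

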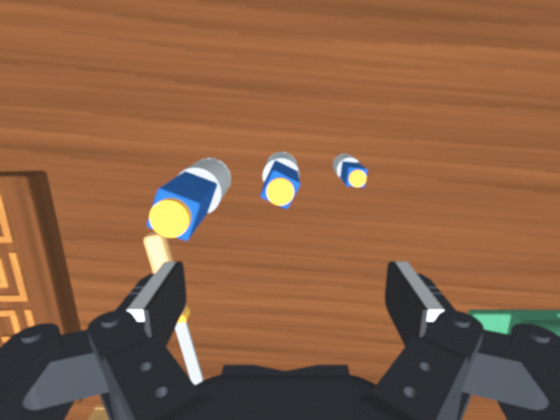

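The wrist view confirms the middle gun's brass end at (280.5,192), matching the prediction within a pixel. The big gun is at (170,218) and the small one at (357,178). Next come the barrel's flats.

Run:
```python
from tgt import *
st=bot.read_state()
W=np.load("pics/w5.npy");c=np.load("pics/w5c.npy",allow_pickle=True).item()
m=blobs(W,(100,120,30),(125,255,255),(255,150,305,215))[0]|blobs(W,(18,140,180),(32,255,255),(255,150,305,215))[0]
m=cv2.morphologyEx(m,cv2.MORPH_CLOSE,np.ones((3,3)))
cn=max(cv2.findContours(m,0,2)[0],key=cv2.contourArea);hl=cv2.approxPolyDP(cv2.convexHull(cn),2.,True)[:,0]
P=np.array([plane(c,p,.108) for p in hl]);
for i in range(len(hl)):
    d=P[(i+1)%len(P)]-P[i];print(hl[i],P[i].round(4),'len',round(1e3*np.linalg.norm(d),1),'ang',round(np.degrees(np.arctan2(d[1],d[0]))%90,1))
g=blobs(W,(18,140,180),(32,255,255),(255,150,305,215))[1];print(g,[plane(c,x[1],.114) for x in g])
big=plane(c,(170,218),.16);sm=plane(c,(357,178),.08);print(big,sm)
R0=R.from_rotvec(st['tcp_rot']).as_matrix();print('tool y ang',np.degrees(np.arctan2(R0[1,1],R0[0,1])))
```

```text
[296 172] [ 0.4045 -0.3042  0.108 ] len 11.2 ang 17.9
[299 185] [ 0.4152 -0.3008  0.108 ] len 6.8 ang 66.0
[295 192] [ 0.4214 -0.3036  0.108 ] len 24.9 ang 18.6
[266 199] [ 0.4293 -0.3271  0.108 ] len 4.9 ang 62.4
[261 196] [ 0.427  -0.3314  0.108 ] len 30.8 ang 71.9
[275 162] [ 0.3977 -0.3219  0.108 ] len 18.9 ang 68.9
[] []
[ 0.43340046 -0.39007453  0.16      ] [ 0.41096038 -0.24747077  0.08      ]
tool y ang 94.60932071968342
```

Run:
```python
from tgt import *
W=np.load("pics/w5.npy");c=np.load("pics/w5c.npy",allow_pickle=True).item()
h=cv2.cvtColor(W,cv2.COLOR_RGB2HSV);print(h[192,276:286:3])
lo=h[192,280].astype(int)
gm=cv2.inRange(h,np.array((18,60,150)),np.array((40,255,255)));z=np.zeros_like(gm);z[175:212,262:300]=gm[175:212,262:300];gm=z
n,l,s,ce=cv2.connectedComponentsWithStats(gm);i=1+np.argmax(s[1:,4]);print(s[i],ce[i],plane(c,ce[i],.114))
b=blobs(W,(95,150,120),(125,255,255),(255,150,305,215))[0]  # brighter
m=b|gm;m=cv2.morphologyEx(m,cv2.MORPH_CLOSE,np.ones((3,3)))
cn=max(cv2.findContours(m,0,2)[0],key=cv2.contourArea);hl=cv2.approxPolyDP(cv2.convexHull(cn),1.5,True)[:,0]
P=np.array([plane(c,p,.108) for p in hl])
for i in range(len(hl)):
    d=P[(i+1)%len(P)]-P[i];print(hl[i],P[i].round(4),'len',round(1e3*np.linalg.norm(d),1),'ang',round(np.degrees(np.arctan2(d[1],d[0]))%90,1))
o=cv2.resize(W[150:225,240:320],(800,600),interpolation=2)[:,:,::-1];cv2.imwrite("pics/c6.png",np.ascontiguousarray(o[:600,:800]))
```

```text
[[ 29 130 255]
 [ 29 131 255]
 [ 29 133 255]
 [ 30 128 255]]
[267 178  26  28 566] [279.6819788  191.38515901] [ 0.42032006 -0.31628331  0.114     ]
[296 173] [ 0.4054 -0.3042  0.108 ] len 11.0 ang 13.7
[298 186] [ 0.4161 -0.3015  0.108 ] len 20.6 ang 66.0
[286 207] [ 0.4349 -0.3099  0.108 ] len 10.4 ang 80.0
[274 204] [ 0.4331 -0.3202  0.108 ] len 12.1 ang 59.6
[262 196] [ 0.427  -0.3306  0.108 ] len 11.4 ang 81.0
[265 183] [ 0.4157 -0.3288  0.108 ] len 19.6 ang 66.8
[276 162] [ 0.3977 -0.3211  0.108 ] len 18.6 ang 65.5
```

View pics/c6.png

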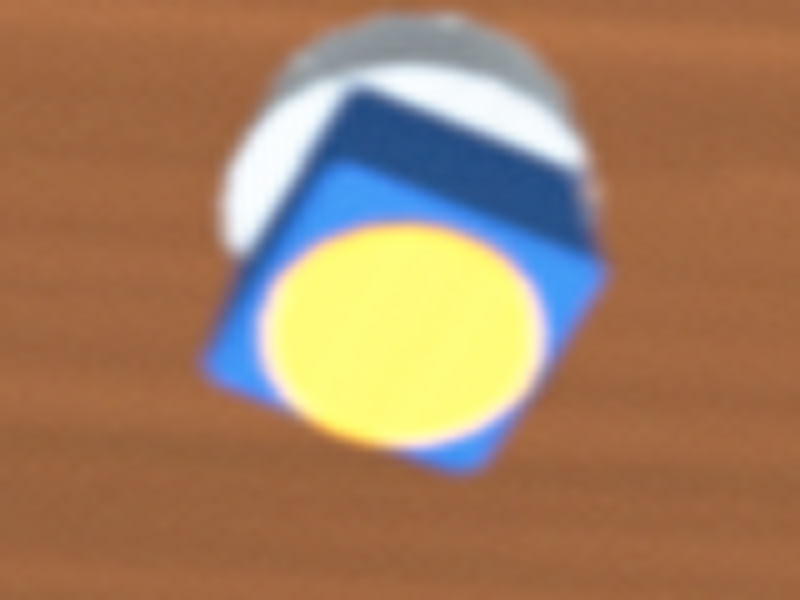

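The crop gives the barrel's top square with corners at about (274.2,170), (300.8,183.5), (288,208.8) and (260.5,196.3).

Run:
```python
from tgt import *
c=np.load("pics/w5c.npy",allow_pickle=True).item();cs,ct=bot.get_calibration("scene"),bot.get_calibration("top")
P=np.array([plane(c,p,.108) for p in [(274.2,170),(300.8,183.5),(288,208.75),(260.5,196.25)]]);print(P.mean(0))
for i in range(4):
    d=P[(i+1)%4]-P[i];print(1e3*np.linalg.norm(d),np.degrees(np.arctan2(d[1],d[0]))%90)
print('big',tri([(cs,(169.4,132.3)),(ct,(444.2,276.2)),(c,(170,218))]),'small',tri([(cs,(228.6,158.8)),(ct,(367.8,291.2))]))
```

```text
[ 0.42042153 -0.3153674   0.108     ]
24.51149587452793 67.28991916479323
24.124891431381993 68.8738210218664
25.345139231780134 69.17664978403542
24.950599386209472 66.93840699261347
big (array([ 0.43901166, -0.39498369,  0.14616817]), [np.float64(0.21080886556802866), np.float64(0.553339624228256), np.float64(0.6013396511116194)]) small (array([ 0.41156596, -0.24693705,  0.07874227]), [np.float64(0.111143213863253), np.float64(0.1111432138631667)])
```

>>> jog_arm(commands=[[0, 0, 1, 0, 0, 0, -1], [0, 0, 1, 0, 0, 0, -1], [0, 0, 1, 0, 0, 0, -1], [0, 0, 1, 0, 0, 0, -1], [0, 0, 1, 0, 0, 0, -1]])

```text
time: 9.98
tcp_pos: [0.4242, -0.3122, 0.2393]
tcp_rot: [-0.688, -3.06, 0.001]
ft_force: [-1.6, -0.0, -0.6]
opening: 0.0855
grip_force: 0.0
```

>>> jog_arm(commands=[[0, 0, 1, 0, 0, 0, -0.2], [0, 0, 1, 0, 0, 0, -0.2], [0, 0, 1, 0, 0, 0, -0.2], [0, 0, 1, 0, 0, 0, -0.2], [0, 0, 1, 0, 0, 0, -0.2]])

```text
time: 10.6
tcp_pos: [0.4241, -0.3124, 0.2392]
tcp_rot: [-1.456, -2.778, 0.003]
ft_force: [0.3, 0.4, 0.8]
opening: 0.0513
grip_force: 0.0
```

>>> jog_arm(commands=[[0, 0, 1, 0, 0, 0, -0.2], [0, 0, 1, 0, 0, 0, -0.2], [0, 0, 1, 0, 0, 0, -0.2], [0, 0, 1, 0, 0, 0, -0.2], [0, 0, 1, 0, 0, 0, -0.2]])

```text
time: 11.22
tcp_pos: [0.4241, -0.3124, 0.2392]
tcp_rot: [-2.126, -2.307, 0.005]
ft_force: [0.2, -0.1, 0.9]
opening: 0.0516
grip_force: 0.0
```

Run:
```python
from tgt import *
st=bot.read_state();print(st['joints'].round(2))
t=np.radians(-22);y=np.array([np.cos(t),np.sin(t),0]);z=np.array([0,0,-1.]);Rg=np.c_[np.cross(y,z),y,z]
for h in (.14,.063): print(jog(st,[.4206,-.3157,h],Rg))
```

```text
[-0.8   0.1   1.65 -0.    1.4  -0.88]
[-1.110e-02  3.000e-04  8.895e-01 -6.200e-03 -6.300e-03  1.985e-01]
[-1.110e-02  3.000e-04  8.895e-01 -6.300e-03 -5.400e-03  3.525e-01]
```

>>> jog_arm(commands=[[-0.01, 0, 0.89, -0.006, -0.006, 0, -0.2], [-0.01, 0, 0.89, -0.006, -0.006, 0.05, -0.2], [-0.01, 0, 0.89, -0.006, -0.006, 0.1, -0.2], [-0.01, 0, 0.89, -0.006, -0.006, 0.15, -0.2], [-0.01, 0, 0.89, -0.006, -0.006, 0.17, -0.2]])

```text
time: 11.85
tcp_pos: [0.42, -0.3148, 0.1526]
tcp_rot: [-2.603, -1.753, 0.002]
ft_force: [0.6, 1.0, 0.5]
opening: 0.0513
grip_force: 0.0
```

Run:
```python
from tgt import *
st=bot.read_state();print(st['joints'].round(2),st['tcp_pos'])
t=np.radians(-22);y=np.array([np.cos(t),np.sin(t),0]);z=np.array([0,0,-1.]);Rg=np.c_[np.cross(y,z),y,z]
print(jog(st,[.4206,-.3157,.063],Rg))
c=bot.get_calibration("wrist");W=bot.capture("wrist")
h=cv2.cvtColor(W,cv2.COLOR_RGB2HSV);gm=cv2.inRange(h,np.array((26,90,200)),np.array((34,255,255)))
n,l,s,ce=cv2.connectedComponentsWithStats(gm)
for i in range(1,n):
    if s[i,4]>150: print(s[i],ce[i],plane(c,ce[i],.114))
print(proj(c,[.4206,-.3157,.114]))
```

```text
[-0.81  0.18  1.74 -0.    1.22 -0.42] [ 0.42000948 -0.31478114  0.15260563]
[-0.0063 -0.0018 -0.0029 -0.0014  0.0024  0.1792]
[221 112  23  23 432] [232.11111111 122.82407407] [ 0.41760035 -0.24686627  0.114     ]
[ 270  218   37   36 1043] [287.98274209 235.34419942] [ 0.42104076 -0.31549287  0.114     ]
[539 219  20  25 264] [548.51893939 231.11363636] [ 0.55840812 -0.36833452  0.114     ]
[287.39987629 235.93034813]
```

Well aligned; I'll descend and grip.

>>> jog_arm(commands=[[0, 0, 0, -0.001, 0.002, 0.04, -0.2], [0, 0, 0, -0.001, 0.002, 0.08, -0.2], [0, 0, 0, -0.001, 0.002, 0.12, -0.2], [0, 0, 0, -0.001, 0.002, 0.16, -0.2], [0, 0, 0, -0.001, 0.002, 0.178, -0.2]])

```text
time: 12.52
tcp_pos: [0.4216, -0.3165, 0.0651]
tcp_rot: [-2.606, -1.753, 0.001]
ft_force: [-0.1, 0.6, 0.7]
opening: 0.0516
grip_force: 0.0
```

>>> jog_arm(commands=[[0, 0, 0, 0, 0, 0, -0.2], [0, 0, 0, 0, 0, 0, 1], [0, 0, 0, 0, 0, 0, 1], [0, 0, 0, 0, 0, 0, 1], [0, 0, 0, 0, 0, 0, 1]])

```text
time: 13.15
tcp_pos: [0.4222, -0.3172, 0.0664]
tcp_rot: [2.606, 1.752, -0.0]
ft_force: [-1.0, -0.6, 6.1]
opening: 0.0257
grip_force: 59.6
```

Run:
```python
from tgt import *
st=bot.read_state();print(st['tcp_pos'],st['opening'],st['grip_force'],st['ft_force'],R.from_rotvec(st['tcp_rot']).as_matrix()[:,2])
```

```text
[ 0.4221813  -0.31719361  0.06643565] 0.02572339650987968 59.57535445690155 [-0.95759545 -0.58391332  6.11066745] [ 9.15278427e-04 -1.69026257e-03 -9.99998153e-01]
```

>>> jog_arm(commands=[[0, 0, 0, 0, 0, -0.04, 1], [0, 0, 0, 0, 0, -0.12, 1], [0, 0, 0, 0, 0, -0.2, 1], [0, 0, 0, 0, 0, -0.28, 1], [0, 0, 0, 0, 0, -0.32, 1]])

```text
time: 13.78
tcp_pos: [0.422, -0.3168, 0.227]
tcp_rot: [2.605, 1.752, -0.0]
ft_force: [0.8, -0.2, -2.9]
opening: 0.0255
grip_force: 59.6
```

```bash
cat >> tgt.py <<'E'
def Rp(R0):
    z=R0[:,2];v=np.cross(z,-a);ang=np.arcsin(np.clip(np.linalg.norm(v),0,1))
    return R.from_rotvec(v/max(1e-9,np.linalg.norm(v))*ang).as_matrix()@R0
L=.0664
E
python3 - <<'E'
from tgt import *
st=bot.read_state();print(st['tcp_pos'],st['joints'].round(2),st['opening'],st['grip_force'],st['ft_force'])
R0=R.from_rotvec(st['tcp_rot']).as_matrix();Rm=Rp(R0)
print('shift via vertical',jog(st,root+(.086+L)*a,Rm),root+(.086+L)*a)
E
```

```text
[ 0.42197884 -0.31675458  0.22700278] [-0.81  0.11  1.66 -0.    1.37 -0.42] 0.025531131748078795 59.58534300327301 [ 0.84111441 -0.19909033 -2.93729726]
shift via vertical [-0.741   0.3775  0.      0.679  -0.0504  0.0029] [0.52680044 0.00713463 0.22512131]
```

>>> jog_arm(commands=[[-0.74, 0.377, 0, 0.679, -0.05, 0, 1], [-0.74, 0.377, 0, 0.679, -0.05, 0, 1], [-0.74, 0.377, 0, 0.679, -0.05, 0, 1], [-0.74, 0.377, 0, 0.679, -0.05, 0, 1], [-0.74, 0.377, 0, 0.679, -0.05, 0, 1]])

```text
time: 14.4
tcp_pos: [0.5167, -0.0174, 0.2238]
tcp_rot: [2.391, 1.606, 0.553]
ft_force: [1.0, -0.7, -3.0]
opening: 0.0255
grip_force: 60.6
```

Run:
```python
from tgt import *
st=bot.read_state();print(st['tcp_pos'],st['joints'].round(2),st['opening'])
R0=R.from_rotvec(st['tcp_rot']).as_matrix();Rm=Rp(R0)
print(jog(st,root+(.076+L)*a,Rm))
```

```text
[ 0.51671222 -0.01736431  0.22383368] [-0.3  -0.18  2.01  0.2   0.92 -0.  ] 0.02553748893799319
[-0.0084  0.0009  0.      0.0525 -0.0008  0.0278]
```

>>> jog_arm(commands=[[-0.008, 0, 0, 0.052, 0, 0.025, 1], [-0.008, 0, 0, 0.052, 0, 0.025, 1], [-0.008, 0, 0, 0.052, 0, 0.025, 1], [-0.008, 0, 0, 0.052, 0, 0.025, 1], [-0.008, 0, 0, 0.052, 0, 0.025, 1]])

```text
time: 15.02
tcp_pos: [0.5318, 0.0041, 0.2189]
tcp_rot: [2.387, 1.601, 0.557]
ft_force: [-0.3, 0.7, -2.3]
opening: 0.0256
grip_force: 60.6
```

Run:
```python
from tgt import *
st=bot.read_state();print(st['tcp_pos'],st['joints'].round(2),st['opening'],st['ft_force'])
R0=R.from_rotvec(st['tcp_rot']).as_matrix();Rm=Rp(R0)
print(jog(st,root+(.076+L)*a,Rm));print('mouth in nipple axes',RN.T@(st['tcp_pos']+L*R0[:,2]-root), 'axis',R0[:,2],-a)
c=bot.get_calibration("wrist")
im={n:bot.capture(n) for n in("scene","top","wrist")};cal={n:bot.get_calibration(n) for n in("scene","top")};cal["wrist"]=c
np.savez("pics/pre.npz",**im);np.save("pics/prec.npy",cal,allow_pickle=True)
m=st['tcp_pos']+L*R0[:,2]
o=np.zeros((600,800,3),np.uint8)
for n,s,k,(ox,oy) in(("scene",50,8,(0,0)),("top",50,8,(400,0)),("wrist",200,2,(0,400))):
    p=proj(cal[n],m);t=proj(cal[n],root+.046*a);q=proj(cal[n],st['tcp_pos']);print(n,'mouth',p.round(1),'tip',t.round(1),'tcp',q.round(1))
    x0,y0=np.clip((p-s/2).astype(int),0,[560-s,420-s])
    if n=="wrist": y1=int(np.clip(t[1]-50,0,320));x1=int(np.clip(t[0]-100,0,360));print(x1,y1);o[400:600,0:400]=cv2.resize(im[n][y1:y1+100,x1:x1+200],(400,200));o[400:,400:667]=cv2.resize(im[n],(267,200))
    else: o[oy:oy+400,ox:ox+400]=cv2.resize(im[n][y0:y0+s,x0:x0+s],(400,400),interpolation=2);print('crop',x0,y0)
cv2.imwrite("pics/c7.png",o[:,:,::-1])
```

```text
[0.5318413  0.00412345 0.2188824 ] [-0.23 -0.14  1.99  0.17  0.88  0.07] 0.025597361760840015 [-0.32572968  0.68701796 -2.25962658]
[ 0.0039  0.0007 -0.      0.0045 -0.0061  0.0046]
mouth in nipple axes [-0.00180977 -0.00348934 -0.07832434] axis [ 0.42287341  0.0327605  -0.90559639] [ 0.42125696  0.03389353 -0.90630779]
scene mouth [305.9 182.2] tip [306.  197.1] tcp [309.4 151.1]
crop 280 157
top mouth [250.1 222.6] tip [248.6 219. ] tcp [249.8 232.9]
crop 225 197
wrist mouth [285.9 218.4] tip [281.4 201.1] tcp [286.4 265.5]
181 151
```

View pics/c7.png

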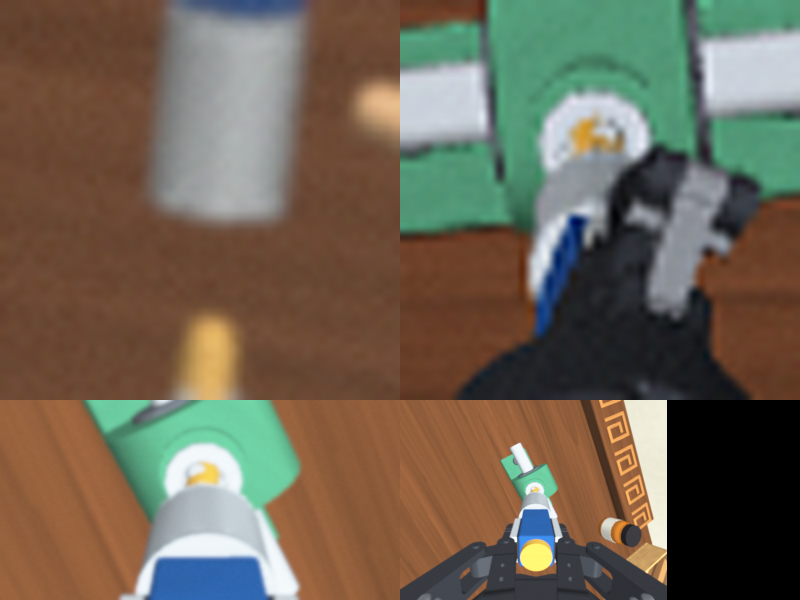

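The composite shows the coupler above the nipple. In the scene crop the mouth is at about (307.2,182.6) and the tip at (306.4,197.5). In the wrist view the mouth's far edge is at (287,194.5) and the ring's top edge at (283,172.5).

Run:
```python
from tgt import *
cal=np.load("pics/prec.npy",allow_pickle=True).item();im=np.load("pics/pre.npz")
tcp=np.array([0.5318413,0.00412345,0.2188824]);st=bot.read_state();R0=R.from_rotvec(st['tcp_rot']).as_matrix();m=tcp+L*R0[:,2]
th=np.linspace(0,2*np.pi,72)
def circ(c,C,r,z): 
    P=[C+r*(np.cos(t)*RN[:,0]+np.sin(t)*RN[:,1]) for t in th];q=np.array([proj(c,p) for p in P]);return q.min(0).round(1),q.max(0).round(1)
for n in cal:
    print(n,'mouthcirc min/max',circ(cal[n],m,.018,0),'ring',circ(cal[n],root+.018*a,.016,0),'shoulder',circ(cal[n],tcp+(L-.052)*R0[:,2],.018,0))
    for nm,v in(("x",RN[:,0]),("y",RN[:,1]),("z",RN[:,2])): print('   mouth px per mm',nm,(proj(cal[n],m+.001*v)-proj(cal[n],m)).round(2))
T=im["top"];S=im["scene"]
g=cv2.cvtColor(S,cv2.COLOR_RGB2HSV);
for r in (165,170,175,180): print(r,[ (int(x)) for x in np.where(g[r,290:325,1]<60)[0][[0,-1]]+290])
print('col307',g[176:190,307,1],g[176:190,307,2])
w=cv2.cvtColor(im["wrist"],cv2.COLOR_RGB2HSV);print('wrist col 287',np.c_[np.arange(168,202),w[168:202,287]].tolist())
```

```text
scene mouthcirc min/max (array([297.5, 180.5]), array([314.3, 184.1])) ring (array([297.2, 207.7]), array([311.9, 211.7])) shoulder (array([300.1, 156.5]), array([317.2, 159.4]))
   mouth px per mm x [ 0.08 -0.08]
   mouth px per mm y [0.46 0.06]
   mouth px per mm z [-0.05  0.46]
top mouthcirc min/max (array([241.4, 214.3]), array([258.7, 230.8])) ring (array([241.5, 208.3]), array([256. , 222.2])) shoulder (array([240.7, 221.9]), array([259. , 239.2]))
   mouth px per mm x [0.05 0.46]
   mouth px per mm y [-0.48  0.05]
   mouth px per mm z [ 0.   -0.14]
wrist mouthcirc min/max (array([258.1, 191.4]), array([313.7, 244. ])) ring (array([262. , 172.2]), array([301.3, 210.2])) shoulder (array([250.3, 218.2]), array([322.2, 284.3]))
   mouth px per mm x [-1.38  0.66]
   mouth px per mm y [-0.7 -1.3]
   mouth px per mm z [-0.01 -0.5 ]
165 [300, 317]
170 [300, 316]
175 [299, 316]
180 [299, 315]
col307 [  6   6   6   4   6   4   3   3  32  84 129 136 134 134] [170 174 171 173 174 176 178 165 137 115 109 103 103 103]
wrist col 287 [[168, 76, 122, 216], [169, 76, 121, 215], [170, 76, 122, 213], [171, 77, 112, 214], [172, 78, 75, 219], [173, 90, 23, 230], [174, 101, 11, 247], [175, 103, 9, 251], [176, 101, 8, 251], [177, 101, 8, 250], [178, 103, 9, 251], [179, 101, 8, 251], [180, 100, 9, 251], [181, 103, 9, 250], [182, 25, 6, 236], [183, 22, 79, 239], [184, 23, 142, 244], [185, 24, 161, 246], [186, 23, 165, 247], [187, 24, 164, 247], [188, 24, 162, 247], [189, 24, 164, 247], [190, 24, 164, 248], [191, 23, 151, 246], [192, 21, 94, 238], [193, 22, 25, 225], [194, 98, 13, 213], [195, 101, 21, 202], [196, 101, 22, 198], [197, 99, 22, 199], [198, 101, 21, 199], [199, 102, 22, 200], [200, 99, 21, 198], [201, 100, 19, 198]]
```

```bash
cat > mv.py <<'E'
import sys
from tgt import *
st=bot.read_state();R0=R.from_rotvec(st['tcp_rot']).as_matrix();m=st['tcp_pos']+L*R0[:,2]
n=RN.T@(m-root);print('t',st['time'],'mouth x,y,h mm',(n*[1,1,-1]*1e3).round(2),'F nipple axes',(RN.T@st['ft_force']).round(1),'M',(RN.T@st['moment']).round(2),'open',round(st['opening'],4),'grip',round(st['grip_force'],1))
print('tilt deg tool',np.degrees(R.from_matrix(R0.T@Rp(R0)).as_rotvec()).round(2))
x,y,*hs=map(float,sys.argv[1:])
Rm=Rp(R0)
for h in hs:
    T=root+RN@np.array([x,y,-h])/1e3+L*a;print(h,jog(st,T,Rm))
E
python3 mv.py -1.2 -0.8 60 49
```

```text
t 15.175 mouth x,y,h mm [-1.98 -3.06 78.33] F nipple axes [ 0.5 -0.2  2.2] M [-0.03  0.45 -0.06] open 0.0253 grip 60.6
tilt deg tool [ 0.12  0.   -0.  ]
60.0 [ 0.004   0.     -0.      0.0033 -0.0032  0.0367]
49.0 [ 0.004   0.     -0.      0.0033 -0.0033  0.0587]
```

>>> jog_arm(commands=[[0.004, 0, 0, 0.003, -0.003, 0.02, 1], [0.004, 0, 0, 0.003, -0.003, 0.04, 1], [0.004, 0, 0, 0.003, -0.003, 0.058, 1], [0.004, 0, 0, 0.003, -0.003, 0.058, 1], [0.004, 0, 0, 0.003, -0.003, 0.058, 1]])

```text
time: 15.8
tcp_pos: [0.5436, 0.0083, 0.1922]
tcp_rot: [2.388, 1.605, 0.556]
ft_force: [-0.1, 0.5, -3.4]
opening: 0.0252
grip_force: 60.7
```

```bash
python3 mv.py -1.2 -0.8 49 40
python3 - <<'E'
from tgt import *
S=bot.capture("scene");g=cv2.cvtColor(S,cv2.COLOR_RGB2HSV)
for r in range(182,220,3):
    s=g[r,290:325];gr=np.where((s[:,1]<55)&(s[:,2]>110))[0]+290;br=np.where((s[:,0]<28)&(s[:,0]>12)&(s[:,1]>90)&(s[:,2]>150))[0]+290
    print(r,(gr.min(),gr.max(),gr.mean().round(1)) if len(gr) else None,(br.min(),br.max(),br.mean().round(1)) if len(br) else None)
c=bot.get_calibration("scene")
print([proj(c,root+h*a).round(1) for h in(.025,.035,.046,.06,.07)])
E
```

```text
t 15.8 mouth x,y,h mm [-1.29 -0.18 49.04] F nipple axes [1.5 0.5 3.1] M [ 0.08  0.45 -0.01] open 0.0252 grip 60.7
tilt deg tool [-0.04 -0.03  0.  ]
49.0 [-0.0012 -0.001   0.     -0.0011  0.0003  0.0001]
40.0 [-0.0012 -0.001   0.     -0.0011  0.0003  0.0181]
182 (np.int64(300), np.int64(316), np.float64(308.0)) None
185 (np.int64(300), np.int64(316), np.float64(308.0)) None
188 (np.int64(300), np.int64(316), np.float64(308.0)) None
191 (np.int64(299), np.int64(315), np.float64(307.0)) None
194 (np.int64(299), np.int64(315), np.float64(307.0)) None
197 (np.int64(302), np.int64(314), np.float64(308.6)) None
200 None (np.int64(303), np.int64(309), np.float64(306.0))
203 None (np.int64(303), np.int64(308), np.float64(305.5))
206 (np.int64(302), np.int64(302), np.float64(302.0)) (np.int64(305), np.int64(307), np.float64(306.0))
209 (np.int64(298), np.int64(310), np.float64(303.4)) (np.int64(304), np.int64(307), np.float64(305.5))
212 (np.int64(299), np.int64(312), np.float64(305.5)) None
215 (np.int64(298), np.int64(300), np.float64(299.0)) (np.int64(301), np.int64(307), np.float64(304.0))
218 (np.int64(291), np.int64(312), np.float64(303.0)) None
[array([304.9, 206.5]), array([305.4, 202. ]), array([306. , 197.1]), array([306.7, 190.7]), array([307.2, 186.1])]
```

```bash
python3 mv.py -1.2 -1.5 49 38
```

```text
t 15.85 mouth x,y,h mm [-1.55 -0.28 49.28] F nipple axes [ 1.1 -0.8  2.2] M [ 0.01  0.45 -0.01] open 0.0253 grip 60.7
tilt deg tool [-0.   -0.03 -0.  ]
49.0 [-0.0001 -0.001  -0.     -0.0024  0.0005  0.0006]
38.0 [-0.0001 -0.001  -0.     -0.0024  0.0005  0.0226]
```

>>> jog_arm(commands=[[0, 0, 0, -0.0024, 0.0003, 0, 1], [0, 0, 0, -0.0024, 0.0003, 0.006, 1], [0, 0, 0, -0.0024, 0.0003, 0.012, 1], [0, 0, 0, -0.0024, 0.0003, 0.018, 1], [0, 0, 0, -0.0024, 0.0003, 0.018, 1]])

```text
time: 16.48
tcp_pos: [0.5468, 0.0074, 0.1835]
tcp_rot: [2.388, 1.605, 0.556]
ft_force: [-0.4, 0.1, -3.1]
opening: 0.0252
grip_force: 60.7
```

```bash
python3 mv.py -1.2 -1.5 38 30
python3 - <<'E'
from tgt import *
W=bot.capture("wrist");c=bot.get_calibration("wrist");w=cv2.cvtColor(W,cv2.COLOR_RGB2HSV)
p=proj(c,root+.018*a);print('ring pred',p)
# white ring extents
z=cv2.inRange(w,np.array((80,0,225)),np.array((130,20,255)));x,y=p.astype(int)
print(np.argwhere(z[y-45:y+20,x-40:x+40]).min(0)+[y-45,x-40],np.argwhere(z[y-45:y+20,x-40:x+40]).max(0)+[y-45,x-40])
br=cv2.inRange(w,np.array((15,80,150)),np.array((30,255,255)))[y-45:y+30,x-40:x+40];print('brass px',br.sum()//255)
E
```

```text
t 16.475 mouth x,y,h mm [-0.4  -1.26 39.8 ] F nipple axes [1.7 0.1 2.7] M [ 0.06  0.45 -0.01] open 0.0252 grip 60.7
tilt deg tool [-0.08 -0.02 -0.  ]
38.0 [-0.0025 -0.0006 -0.      0.0003  0.0015  0.0036]
30.0 [-0.0025 -0.0006 -0.      0.0003  0.0015  0.0196]
ring pred [284.29732163 207.04475904]
[186 261] [226 319]
brass px 5
```

>>> jog_arm(commands=[[0, 0, 0, 0, 0.0008, 0.004, 1], [0, 0, 0, 0, 0.0008, 0.008, 1], [0, 0, 0, 0, 0.0008, 0.012, 1], [0, 0, 0, 0, 0.0008, 0.016, 1], [0, 0, 0, 0, 0.0008, 0.018, 1]])

```text
time: 17.15
tcp_pos: [0.551, 0.0075, 0.1757]
tcp_rot: [2.388, 1.605, 0.556]
ft_force: [0.7, -0.3, -3.1]
opening: 0.025
grip_force: 60.7
```

```bash
python3 mv.py -1.2 -1.5 30 24
```

```text
t 17.15 mouth x,y,h mm [-1.   -1.52 30.97] F nipple axes [ 0.7 -0.4  3.1] M [-0.01  0.44 -0.02] open 0.025 grip 60.7
tilt deg tool [-0.05 -0.02 -0.  ]
30.0 [-0.0015 -0.0007 -0.      0.0003  0.0002  0.0019]
24.0 [-0.0015 -0.0007 -0.      0.0003  0.0002  0.0139]
```

>>> jog_arm(commands=[[0, 0, 0, 0, 0, 0.003, 1], [0, 0, 0, 0, 0, 0.006, 1], [0, 0, 0, 0, 0, 0.009, 1], [0, 0, 0, 0, 0, 0.012, 1], [0, 0, 0, 0, 0, 0.014, 1]])

```text
time: 17.77
tcp_pos: [0.5543, 0.0079, 0.17]
tcp_rot: [2.387, 1.605, 0.557]
ft_force: [-1.9, 0.8, -0.8]
opening: 0.0255
grip_force: 61.3
```

```bash
python3 mv.py -1.2 -1.5 24 18 12 10
```

```text
t 17.775 mouth x,y,h mm [-1.59 -1.42 24.44] F nipple axes [ 2.   0.9 -0. ] M [-0.31  0.52 -0.01] open 0.0255 grip 61.3
tilt deg tool [ 0.   -0.05  0.  ]
24.0 [ 0.0001 -0.0017  0.     -0.0004 -0.0006  0.0009]
18.0 [ 0.0001 -0.0017  0.     -0.0004 -0.0006  0.0129]
12.0 [ 0.0001 -0.0017  0.     -0.0004 -0.0006  0.0249]
10.0 [ 0.0001 -0.0017  0.     -0.0004 -0.0006  0.0289]
```

>>> jog_arm(commands=[[0, 0, 0, 0, 0, 0.006, 1], [0, 0, 0, 0, 0, 0.012, 1], [0, 0, 0, 0, 0, 0.016, 1], [0, 0, 0, 0, 0, 0.02, 1], [0, 0, 0, 0, 0, 0.02, 1]])

```text
time: 18.4
tcp_pos: [0.5582, 0.008, 0.1606]
tcp_rot: [2.388, 1.605, 0.556]
ft_force: [-5.1, 0.1, 3.5]
opening: 0.0256
grip_force: 61.6
```

```bash
python3 mv.py -1.2 -1.5 14 10 8
```

```text
t 18.4 mouth x,y,h mm [-1.1  -1.61 14.23] F nipple axes [ 3.1  0.5 -5.3] M [-0.1   0.7  -0.01] open 0.0256 grip 61.6
tilt deg tool [-0.04 -0.02 -0.  ]
14.0 [-0.0014 -0.0005 -0.      0.0003 -0.      0.0005]
10.0 [-0.0014 -0.0005 -0.      0.0003 -0.      0.0085]
8.0 [-0.0014 -0.0005 -0.      0.0003 -0.      0.0125]
```

>>> jog_arm(commands=[[0, 0, 0, 0, 0, 0.002, 1], [0, 0, 0, 0, 0, 0.004, 1], [0, 0, 0, 0, 0, 0.006, 1], [0, 0, 0, 0, 0, 0.008, 1], [0, 0, 0, 0, 0, 0.008, 1]])

```text
time: 19.02
tcp_pos: [0.5598, 0.0082, 0.1572]
tcp_rot: [2.387, 1.605, 0.556]
ft_force: [-8.0, 1.3, 5.4]
opening: 0.0253
grip_force: 62.0
```

```bash
python3 mv.py -1.2 -1.5 10 8 && sleep 0 && python3 -c "
from tgt import *
for i in range(4): bot.capture('wrist');s=bot.read_state();print((RN.T@s['ft_force']).round(1))"
```

```text
t 19.025 mouth x,y,h mm [-1.19 -1.57 10.48] F nipple axes [ 4.8  2.  -8.2] M [-0.13  0.92 -0.04] open 0.0253 grip 62.0
tilt deg tool [-0.03 -0.02 -0.  ]
10.0 [-0.0011 -0.0006 -0.      0.0002 -0.0001  0.001 ]
8.0 [-0.0011 -0.0006 -0.      0.0002 -0.0001  0.005 ]
[ 3.2  0.5 -8.3]
[ 4.1  0.4 -7.9]
[ 3.8  0.2 -8.4]
[ 3.1  0.9 -7.8]
```

>>> jog_arm(commands=[[0, 0, 0, 0, 0, 0.001, 1], [0, 0, 0, 0, 0, 0.002, 1], [0, 0, 0, 0, 0, 0.003, 1], [0, 0, 0, 0, 0, 0.0036, 1], [0, 0, 0, 0, 0, 0.0036, 1]])

```text
time: 19.85
tcp_pos: [0.5605, 0.0082, 0.1557]
tcp_rot: [2.387, 1.605, 0.556]
ft_force: [-6.8, 0.9, 7.1]
opening: 0.0254
grip_force: 62.1
```

```bash
python3 mv.py -1.2 -1.5 8
python3 - <<'E'
from tgt import *
F=[]
for i in range(4): S=bot.capture('scene');s=bot.read_state();F.append(RN.T@s['ft_force'])
print(np.mean(F,0).round(2));T=bot.capture('top')
g=cv2.cvtColor(S,cv2.COLOR_RGB2HSV)
for r in range(204,224,1): print(r,g[r,304].tolist(),end=' ')
for k,lo,hi,roi in(("cap",(0,150,90),(8,255,255),(80,245,160,325)),("glue",(22,150,120),(34,255,255),(120,125,165,170)),("green",(50,60,30),(95,255,255),(200,180,300,240))):print(k,[b for b in blobs(T,lo,hi,roi)[1]])
E
```

```text
t 19.85 mouth x,y,h mm [-1.22 -1.58  8.86] F nipple axes [ 3.1  1.4 -9.3] M [-0.14  0.99  0.02] open 0.0254 grip 62.1
tilt deg tool [-0.03 -0.02  0.  ]
8.0 [-0.0011 -0.0006  0.      0.0002 -0.0002  0.0017]
[  3.86   0.69 -10.09]
204 [83, 6, 163] 205 [105, 3, 164] 206 [100, 5, 164] 207 [90, 5, 168] 208 [72, 8, 168] 209 [90, 5, 168] 210 [98, 6, 168] 211 [90, 6, 170] 212 [90, 7, 173] 213 [90, 6, 175] 214 [95, 8, 186] 215 [96, 7, 185] 216 [90, 7, 176] 217 [86, 12, 165] 218 [71, 31, 157] 219 [73, 53, 143] 220 [73, 84, 140] 221 [72, 88, 133] 222 [72, 91, 134] 223 [73, 90, 142] cap [(np.int32(150), array([121.2, 269.1]), array([116, 261,  12,  17], dtype=int32))]
glue [(np.int32(101), array([130.8, 139.4]), array([125, 134,  12,  12], dtype=int32))]
green [(np.int32(655), array([241.3, 206.8]), array([220, 190,  41,  37], dtype=int32)), (np.int32(86), array([270.5, 197.9]), array([262, 195,  18,   7], dtype=int32)), (np.int32(79), array([226.5, 202.4]), array([219, 200,  16,   6], dtype=int32)), (np.int32(200), array([272.1, 216.1]), array([260, 210,  23,  13], dtype=int32))]
```

```bash
python3 -c "
from station import bot
print(bot.finish_job())"
```

```text
the job is handed in; nothing more can be done
None
```

The job is handed in at about 20 s: the dust cap is in the plywood tray, the gun is on the nipple (snap-on inferred from the force readings), and the arm still grips it, holding the collar down about 9–10 mm of its 12 mm travel. The glue bottle and varnish jar were not touched.

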